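# Fold the ratchet tilt stand flat on the radio bench

### The job

The empty laptop stand on this radio bench is propped up on its ratchet: fold it flat. With the fingertips press down the thumb paddle at the raised end of its right-hand arm (the one beside the toothed quadrant), so that the pawl comes free of the teeth while the arm is still up, and keeping it pressed push the arm down past the teeth until the frame lies fully down on its stops; then let go so that the pawl springs back. Do not force the frame against the teeth or swing it up past its top notch, and leave the other things on the bench where they are.

Things in the scene. Friction and masses are not known exactly. Their poses are not given: they have to be found in the camera images.
- tilt_frame (a joint): Tilt of the stand's frame: 0 = flat on its rubber stops, growing as the far end rises (rad); starts between 0.32 and 0.62. A stiff hinge keeps it where it is left; with the pawl held free 3 to 6 N down on the paddle moves it. With the pawl in the teeth it rises freely but goes down only to the next tooth (every 0.11 rad, top notch 0.65).
- pawl (a joint): Turn of the pawl on the frame: 0 = nose seated in a notch (up to 0.25 while it rides on the back of a tooth), grows as the thumb paddle is pressed down; clear of every tooth from 0.27, end stop at 0.34. A spring returns it: about 1.5 N on the paddle starts it, 3 N holds it at the end stop; hard against a tooth it may need up to 8 N to come free.
- stand: Base of the stand, open steel frame 270 x 240 mm fixed to the bench; origin on the bench at its middle. x points from the hinge (edge nearer the robot) to the raised end, y left, z up. The tilting frame has two flat aluminium arms 200 mm long, 22 mm high, 230 mm apart, with cross slats, and hinges about the line x = -120, z = 45 mm.
- quadrant (a point): Middle of the toothed rim of the quadrant: a fixed upright steel plate 6 mm thick on the stand's right (stand y = -124.5 mm, the plane of the pawl and the paddle's middle too), 170 mm in radius about the hinge line, its top 182 mm above the bench. This point: stand x = 20, z = 141 mm. The pawl sits on the outside of the right-hand arm; the teeth face away from the hinge.
- paddle (a point): Centre of the top face of the pawl's thumb paddle: steel plate 52 mm long, 36 mm wide, 4 mm lip at the outer end, sloping 5 deg below the arm; past the right-hand arm's end. With frame and pawl at 0: 240 mm from the hinge line along the stand's x, 10 mm above it. The pawl's pivot, carried by the arm, is at 184 mm and 4 mm below; pressing turns the paddle down about it.
- handheld: Handheld two-way radio, black, 34 x 56 x 108 mm with a 90 mm stub aerial, standing on the bench to the right of the stand. Leave alone. Origin at its underside.
- fist_mic: Black hand microphone 75 x 52 x 26 mm lying beyond the stand. Leave alone. Origin at its underside.
- adapter: Small nickel coaxial adapter, 21 mm in diameter, 24 mm high, standing on the bench inside the stand's open base. Leave alone. Origin at its underside.
- screwdriver: Screwdriver, 190 mm, lying to the left of the stand. Leave alone.
- mug: White mug, 80 mm in diameter, 92 mm high. Leave alone. Origin at its underside.
- water_bottle: Water bottle, 64 mm in diameter, 200 mm high. Leave alone. Origin at its underside.
- morse_key: Paddle Morse key, 85 x 75 mm steel base. Leave alone. Origin at its underside.

How it is judged:
By the outcome, as a careful person would: the job done as asked, in the order asked, and still so for the second after the job is handed in, with the robot touching nothing.
It also fails if it takes over 45 s, if anything falls off the work surface, if the arm or the gripper's body presses on something with over 40 N, if the wrist force passes 120 N, or if a joint passes its speed limit or range.

### The arm

A 6-joint arm with a two-finger parallel gripper is mounted at the origin on the work surface. World frame = base frame: x ahead of the robot, y to its left, z up, the work surface at z = 0. Lengths are in mm, angles in rad, forces in N, time in s.
With the tool pointing down it reaches from about 350 to 875 mm from the base axis. Payload 4.2 kg.
Tool frame: the origin (TCP) lies on the mounting face of the last link; the fingertips stand 173 mm ahead of it and the grasp point (between the pads) lies grip_point_offset ahead of it (grip_point_offset is the distance from the TCP to the grasp point, in mm); z points along the fingers, y is the line along which they close (so a half turn about z gives the same grasp; the last joint's range is limited). The gripper opens to 85 mm and grips with 20 to 120 N. Pads are 22 mm wide; open, the fingers measure 114 mm over their backs; the gripper's body (76 mm by 85 mm) begins 54 mm behind the grasp point. The pads swing forward as they close: fully open they stand 13 mm farther back than shut.
Start: joints at [1.443, 0.385, 0.008, 0, -1.194, -0.259], TCP at [235.734, 578.817, 404.712] pointing down, gripper open.
Joint ranges: [-3.14, 3.14], [-1.21, 2.06], [-1.07, 1.41], [-3.16, 2.05], [-2.99, -0.16], [-3.1, 3.1]. Speed limits (rad/s): [2.79, 2.79, 3.14, 3.14, 3.14, 3.14].

### API

Orientations are given as a unit quaternion [x, y, z, w].
In Python, from bench import read_state, get_image, job_done, recognise, place_of, grip_point_offset gives the robot as it stands. The module is installed in compiled form; this text tells all that it offers.
- The arm moves only by the tool carry_out, never from a script. Its arguments are lists of equal length, an entry for each row: "slide": the shift along the tool's x, y, z in m, a list of three; "roll": the turn about the tool's z in degrees; "claw": the finger opening in m, from 0 to 0.0854. A call has 1 to 8 rows; each row is the pose to reach, as a shift and turn from the pose commanded when the call began, along the tool's axes at that moment; what a row does not reach only later rows make up. A row lasts 1/8 s, in which the tool goes at most 62.5 mm and 10.7 degrees, less where a joint would pass 70% of its speed; a pose out of reach is approached as far as the arm can. A call with a gripper value outside its range is refused whole. The fingers move at their own pace and stop on an object; the grip force is fixed at half the most. Time passes only in rows, so rows that repeat a pose let the fingers close. It gives the time, the measured TCP pose, the force, the opening and the grip force at its end, in the units of the state.
- read_state(): the state, without advancing time (a new reading comes with each control period).
- get_image(name): name is "scene" or "top" or "wrist"; returns a dict with "img" (384x512x3 uint8, red, green, blue), "z_map" (384x512 float32, mm along the optical axis (not along the pixel's ray), 0 where there is no reading), "mtx" (3x3 intrinsics, pixels), "world_from_camera" (4x4, takes a point from camera to world coordinates); the wrist camera has in their place "T_tool_cam" (4x4, takes a point from camera to tool coordinates, whose origin is the TCP and whose axes are the flange's). Camera axes: x right, y up, looking along -z (the intrinsics and any distortion apply to the point x, -y, -z); pixel columns grow to the right and rows downward; lengths in mm; the calibration is good to about 2 mm. The wrist camera is an equidistant fisheye: a pixel r from the principal point sees the ray r / f radians off the axis. A picture is of the moment at which its call begins: read the wrist's pose just before it.
- job_done(): hands the job in; it is judged then, once.
Trained networks look in a picture, given as the dict that the camera call returned (one of the last four; its "shot" number tells which), for a name from the list of things; names that differ only in an ending like _2 or _b are one class to them, and where a whole thing is asked for, a point or a joint stands for the part that bears it (a point fixed in the world has none). Each returns a list of dicts, best first, with "conf" (0 to 1); they miss things now and then, are a little off and sometimes report something else, mostly with a low value. They report only what shows in the picture. A call takes as long as a camera call.
- recognise(picture, thing): "at" ([column, row] in pixels, amid what is visible of it).
- place_of(picture, thing): "at" ([column, row] in pixels: a listed point, or the origin of a listed thing).
The state is a dict: "clock": time; "joints": joint angles; "joint_vel": joint speeds; "joint_efforts": joint torques, N m; "position": TCP position; "ee_rot": TCP orientation; "contact_force": force on the tool from outside, world axes, zero at the start; "wrist_torque": the same for the moment, N m; "gripper_width": finger opening in mm; "grasp_force": force on a finger pad.
Only numpy, scipy, OpenCV 4.12 (cv2) and the standard library are available. Lean on these libraries where they do the work, as an engineer would, in place of code of your own. Each camera call takes 0.05 s, during which the arm holds its last target. There are 200 camera calls.

## Working session

There is one attempt and no reset: what is moved stays moved. The work goes in short steps, Python scripts to look and compute and a tool call to move; the robot and the scene stay as the last step left them, time stands still between calls to the robot, and variables do not carry over. Pictures are saved under pics/ and viewed, at most 10 in all, crops included, and the job is handed in when it is done.

Besides the shell and the picture viewer there is one more tool, called after "Emit:" by a JSON object that holds its "op" and its "data", one argument or row to a line. carry_out: Moves the arm, as the interface text tells. Its arguments: {"type":"object","properties":{"slide":{"type":"array"},"roll":{"type":"array"},"claw":{"type":"array"}},"required":["slide","roll","claw"]}

```bash
mkdir -p pics; cat > h.py <<'E'
import numpy as np, cv2
from bench import *
from scipy.spatial.transform import Rotation as R
def world(p,uv,z=None):
    u,v=uv; K=p["mtx"]; u0,v0=int(round(u)),int(round(v))
    w=p["z_map"][max(v0-2,0):v0+3,max(u0-2,0):u0+3]; w=w[w>0]
    d=float(np.median(w)) if z is None and w.size else z
    c=np.array([(u-K[0,2])/K[0,0]*d,-(v-K[1,2])/K[1,1]*d,-d,1])
    return (p["world_from_camera"]@c)[:3]
E
python3 - <<'E'
from h import *
s=read_state(); print(s["position"],s["ee_rot"],s["contact_force"],grip_point_offset() if callable(grip_point_offset) else grip_point_offset)
for n in ["scene","top"]:
    p=get_image(n); print({k:(v.shape if hasattr(v,'shape') else v) for k,v in p.items()})
    cv2.imwrite(f"pics/{n}1.png",cv2.cvtColor(p["img"],cv2.COLOR_RGB2BGR))
    for t in ["paddle","quadrant","stand","handheld","fist_mic","adapter","mug","water_bottle","morse_key","screwdriver"]:
        for r in place_of(p,t)[:2]: 
            try:print(n,t,r["conf"],np.round(r["at"]),world(p,r["at"]).round(0))
            except Exception as e: print(n,t,r,e)
E
```

```text
[235.65911634 578.64573616 403.58819152] [ 9.81338850e-01 -1.92283174e-01 -1.63070680e-04  1.10251409e-03] [-0.01108073  0.4917573  -0.47259402] 154.70000000000002
{'img': (384, 512, 3), 'z_map': (384, 512), 'mtx': (3, 3), 'world_from_camera': (4, 4), 'shot': 1}
scene paddle 0.64 [213. 169.] [594. -33. 170.]
scene quadrant 0.94 [233. 160.] [521. -47. 140.]
scene handheld 0.75 [225. 155.] [ 451. -171.   18.]
scene fist_mic 0.64 [220. 258.] [690. 101.  26.]
scene adapter 0.58 [219. 257.] [691.  98.  25.]
scene adapter 0.56 [260. 209.] [501.  39.   0.]
scene mug 0.89 [301. 329.] [693. 380.  90.]
scene water_bottle 0.6 [384. 320.] [524. 477.  45.]
scene water_bottle 0.42 [253. 209.] [518.  31.   7.]
scene morse_key 0.88 [123. 162.] [ 702. -329.   32.]
scene screwdriver 0.67 [326. 252.] [471. 259.  11.]
{'img': (384, 512, 3), 'z_map': (384, 512), 'mtx': (3, 3), 'world_from_camera': (4, 4), 'shot': 2}
top paddle 0.83 [286. 182.] [594. -39. 171.]
top paddle 0.55 [290. 213.] [501. -51. 182.]
top quadrant 0.63 [290. 212.] [504. -53. 179.]
top stand 0.71 [248. 215.] [495.  77. 125.]
top handheld 0.6 [321. 236.] [ 432. -156.  110.]
top fist_mic 0.71 [244. 158.] [694.  94.  26.]
top adapter 0.48 [264. 213.] [504.  23.  24.]
top mug 0.67 [168. 161.] [684. 366.   5.]
top water_bottle 0.63 [142. 216.] [487. 436.  57.]
top morse_key 0.7 [374. 166.] [ 675. -359.   19.]
top screwdriver 0.54 [198. 223.] [467. 251.  16.]
```

```bash
python3 - <<'E'
import cv2
a=cv2.imread("pics/scene1.png")[110:310,120:387];b=cv2.imread("pics/top1.png")[110:310,180:380]
cv2.imwrite("pics/c1.png",cv2.hconcat([cv2.resize(a,(440,330)),cv2.resize(b,(330,330))]))
E
```

```text
(no output)
```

View pics/c1.png

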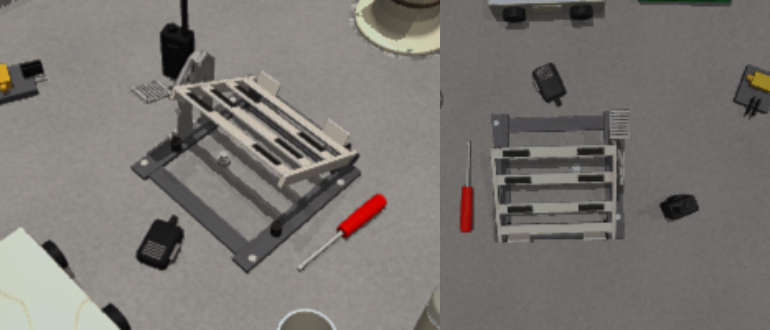

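The scene view (left crop) shows the stand raised. Its paddle is at full-image (213,169), and the handheld with its aerial is behind it. In the top view (right crop) the paddle is at about (288,184), and the stand is almost aligned with world x. Next I fit the stand's yaw and hinge.

```bash
python3 - <<'E'
from h import *
p=get_image("top"); K=p["mtx"]; d=p["z_map"]; v,u=np.mgrid[:384,:512]
c=np.stack([(u-K[0,2])/K[0,0]*d,-(v-K[1,2])/K[1,1]*d,-d,np.ones_like(d)],-1)@p["world_from_camera"].T
c=c[...,:3]; lum=p["img"].mean(-1); near=(c[...,0]>350)&(c[...,0]<720)&(c[...,1]>-80)&(c[...,1]<240)&(d>0)
z=c[...,2]
print("lum floor",np.median(lum[near&(z<4)]))
b=near&(z>4)&(z<22)&(lum<95)
n,l,st,_=cv2.connectedComponentsWithStats(b.astype(np.uint8))
for i in range(1,n):
    if st[i,4]>150: q=c[l==i][:,:2]; print(st[i],q.min(0),q.max(0),np.median(c[l==i][:,2]))
big=near&(z>4)&(c[...,0]<640)
n,l,st,_=cv2.connectedComponentsWithStats(big.astype(np.uint8))
i=1+st[1:,4].argmax(); q=c[l==i].astype(np.float32)
# base only
qb=q[(q[:,2]<25)][:,:2]; print("base rect",cv2.minAreaRect(qb))
# slats: fit y-lines and tilt
fr=q[(q[:,2]>55)&(q[:,1]>-10)&(q[:,1]<175)]
A=np.c_[fr[:,:2],np.ones(len(fr))]; 
m=np.ones(len(fr),bool)
for _ in range(6):
    k=np.linalg.lstsq(A[m],fr[m,2],rcond=None)[0]; m=abs(A@k-fr[:,2])<6
print("plane",k,m.sum(),len(fr),"tilt",np.arctan(np.hypot(k[0],k[1])),"yaw",np.arctan2(k[1],k[0]))
# paddle pixels
pad=near&(c[...,0]>565)&(c[...,0]<630)&(c[...,1]<0)&(z>140)
print("paddle",pad.sum(),c[pad].mean(0),c[pad].min(0),c[pad].max(0))
E
```

```text
lum floor 106.66666666666667
[212 177  75  22 705] [553.86673729 -53.30738312] [632.07267753 207.50417039] 8.396686571117243Traceback (most recent call last):
  File "<stdin>", line 15, in <module>
cv2.error: OpenCV(4.12.0) /io/opencv/modules/imgproc/src/convhull.cpp:143: error: (-215:Assertion failed) total >= 0 && (depth == CV_32F || depth == CV_32S) in function 'convexHull'
```

```bash
python3 - <<'E'
from h import *
p=get_image("top"); K=p["mtx"]; d=p["z_map"]; v,u=np.mgrid[:384,:512]
c=np.stack([(u-K[0,2])/K[0,0]*d,-(v-K[1,2])/K[1,1]*d,-d,np.ones_like(d)],-1)@p["world_from_camera"].T
c=c[...,:3]; z=c[...,2]; lum=p["img"].mean(-1); x,y=c[...,0],c[...,1]
near=(x>350)&(x<645)&(y>-90)&(y<240)&(d>0)
fr=c[near&(z>55)&(y>-10)&(y<175)]
A=np.c_[fr[:,:2],np.ones(len(fr))]; m=np.ones(len(fr),bool)
for _ in range(8):
    k=np.linalg.lstsq(A[m],fr[m,2],rcond=None)[0]; m=abs(A@k-fr[:,2])<6
print("plane",k,m.sum(),len(fr),"tilt",np.arctan(np.hypot(k[0],k[1])),"yaw",np.arctan2(k[1],k[0]))
# far edge of base bar: max x per column
b=near&(z>3)&(z<15)&(lum<90)&(x>540)&(y>-40)&(y<190)
pts=[c[b&(u==j)][c[b&(u==j)][:,0].argmax()][:2] for j in range(215,285) if (b&(u==j)).any()]
pts=np.array(pts); k=np.polyfit(pts[:,1],pts[:,0],1); print("far edge slope (yaw=-atan)",k, np.arctan(-k[0]))
pad=near&(x>560)&(x<630)&(y<0)&(z>120)
print("paddle",pad.sum(),c[pad].mean(0),c[pad].min(0),c[pad].max(0))
E
```

```text
plane [ 5.76413163e-01  2.52500667e-02 -1.59346091e+02] 1477 1607 tilt 0.5233104837996331 yaw 0.04377751218714459
far edge slope (yaw=-atan) [-4.82719614e-02  6.21587009e+02] 0.048234519577645706
paddle 209 [586.74820441 -47.94254325 168.58257253] [560.27039761 -65.29242764 151.28301119] [613.92871921 -30.04224501 182.54716133]
```

Emit:
{"op": "carry_out", "data": {
  "slide": [
    [0,0,0]
  ],
  "roll": [0],
  "claw": [0]
}}

```text
clock: 1.32
position: [235.7, 578.8, 404.7]
ee_rot: [0.981, -0.192, 0.0, 0.0]
contact_force: [0.4, -0.6, -0.1]
gripper_width: 70.1
grasp_force: 0.0
```

Emit:
{"op": "carry_out", "data": {
  "slide": [
    [0,0,-0.04],
    [0.563,0.444,-0.04],
    [0.563,0.444,-0.04],
    [0.563,0.444,-0.04],
    [0.563,0.444,-0.04],
    [0.563,0.444,-0.04],
    [0.563,0.444,-0.04],
    [0.563,0.444,-0.04]
  ],
  "roll": [0,-24.8,-24.8,-24.8,-24.8,-24.8,-24.8,-24.8],
  "claw": [0,0,0,0,0,0,0,0]
}}

```text
clock: 2.33
position: [452.2, 196.4, 445.2]
ee_rot: [1.0, 0.023, 0.001, -0.0]
contact_force: [1.3, 0.1, -0.9]
gripper_width: -0.1
grasp_force: 0.0
```

Emit:
{"op": "carry_out", "data": {
  "slide": [
    [0.127,0.247,0],
    [0.127,0.247,0],
    [0.127,0.247,0],
    [0.127,0.247,0],
    [0.127,0.247,0],
    [0.127,0.247,0],
    [0.127,0.247,0]
  ],
  "roll": [0,0,0,0,0,0,0],
  "claw": [0,0,0,0,0,0,0]
}}

```text
clock: 3.2
position: [589.7, -42.3, 444.6]
ee_rot: [1.0, 0.023, -0.0, -0.0]
contact_force: [0.6, 0.1, -0.5]
gripper_width: 0.2
grasp_force: 0.0
```

```bash
cat >> h.py <<'E'
def wrist():
    s=read_state(); p=get_image("wrist"); T=np.eye(4); T[:3,:3]=R.from_quat(s["ee_rot"]).as_matrix(); T[:3,3]=s["position"]
    p["W"]=T@p["T_tool_cam"]; return s,p
def wray(p,u,v):
    K=p["mtx"]; a=(u-K[0,2])/K[0,0]; b=(v-K[1,2])/K[1,1]; r=np.hypot(a,b); k=np.where(r>1e-9,np.tan(r)/np.maximum(r,1e-9),1.)
    return a*k,-b*k
def wpts(p):
    v,u=np.mgrid[:384,:512]; X,Y=wray(p,u,v); d=p["z_map"]
    return (np.stack([X*d,Y*d,-d,np.ones_like(d)],-1)@p["W"].T)[...,:3]
E
python3 - <<'E'
from h import *
s,p=wrist(); print(s["position"],s["contact_force"])
cv2.imwrite("pics/w1.png",cv2.cvtColor(p["img"],cv2.COLOR_RGB2BGR))
c=wpts(p)
for t in ["paddle","quadrant","handheld"]:
    for r in place_of(p,t)[:2]:
        u,v=np.round(r["at"]).astype(int); print(t,r["conf"],u,v,np.nanmedian(c[v-2:v+3,u-2:u+3].reshape(-1,3),0).round(1))
x,y,z=c[...,0],c[...,1],c[...,2]
m=(p["z_map"]>0)&(x>555)&(x<640)&(y>-80)&(y<0)&(z>135)&(z<200)
q=c[m]; print(m.sum(),q.mean(0),np.percentile(q,[2,50,98],axis=0))
E
```

```text
[589.67133083 -42.2900732  444.63253027] [ 0.63851078  0.12829805 -0.46437298]
paddle 0.62 266 198 [584.2 -49.1 168.3]
paddle 0.54 3 201 [502.4 434.8  23.4]
handheld 0.86 334 254 [ 451.6 -163.7   29.7]
2152 [589.29400604 -46.91558664 170.2386741 ] [[561.90133834 -64.18679074 160.43755118]
 [589.97340856 -47.00484121 170.22206674]
 [612.96308434 -29.77027091 181.21023146]]
```

View pics/w1.png

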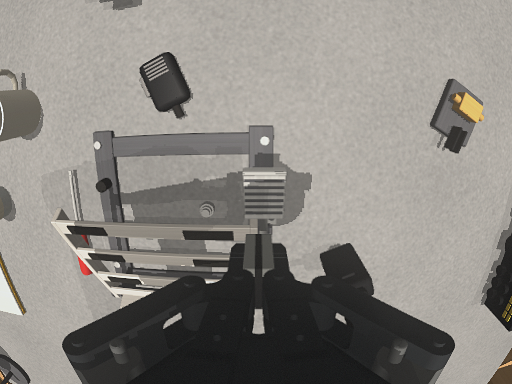

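The wrist view shows the paddle at columns 243–286, rows 168–220, with nothing around the fingertips. In world coordinates its centre is about (588,-47,170), with a slope of 0.41, so the tilt is about 0.51 and the pawl is seated. I descend to just above it.

Emit:
{"op": "carry_out", "data": {
  "slide": [
    [0,0.005,0.05],
    [0,0.005,0.08],
    [0,0.005,0.09],
    [0,0.005,0.09],
    [0,0.005,0.093]
  ],
  "roll": [0,0,0,0,0],
  "claw": [0,0,0,0,0]
}}

```text
clock: 4.03
position: [590.7, -47.3, 353.6]
ee_rot: [1.0, 0.023, 0.002, -0.0]
contact_force: [-0.1, 0.1, 0.4]
gripper_width: -0.0
grasp_force: 0.0
```

Emit:
{"op": "carry_out", "data": {
  "slide": [
    [0,0,0.002],
    [0,0,0.004],
    [0,0,0.004]
  ],
  "roll": [0,0,0],
  "claw": [0,0,0]
}}

```text
clock: 4.4
position: [590.1, -47.6, 347.7]
ee_rot: [1.0, 0.023, -0.0, -0.0]
contact_force: [-0.8, 0.8, 0.2]
gripper_width: 0.1
grasp_force: 0.0
```

Emit:
{"op": "carry_out", "data": {
  "slide": [
    [0,0,0.002],
    [0,0,0.004],
    [0,0,0.004]
  ],
  "roll": [0,0,0],
  "claw": [0,0,0]
}}

```text
clock: 4.78
position: [590.5, -47.5, 344.2]
ee_rot: [1.0, 0.023, 0.001, 0.0]
contact_force: [0.5, -0.9, 1.8]
gripper_width: 0.2
grasp_force: 1.0
```

Emit:
{"op": "carry_out", "data": {
  "slide": [
    [0.001,0,0.002],
    [0.001,0,0.004],
    [0.002,0,0.006],
    [0.002,0,0.006]
  ],
  "roll": [0,0,0,0],
  "claw": [0,0,0,0]
}}

```text
clock: 5.28
position: [592.3, -47.4, 337.6]
ee_rot: [1.0, 0.023, 0.0, 0.0]
contact_force: [0.6, 0.0, 2.5]
gripper_width: -0.1
grasp_force: 1.2
```

Emit:
{"op": "carry_out", "data": {
  "slide": [
    [0.001,0,0.002],
    [0.001,0,0.004],
    [0.002,0,0.005],
    [0.002,0,0.005]
  ],
  "roll": [0,0,0,0],
  "claw": [0,0,0,0]
}}

```text
clock: 5.78
position: [594.1, -47.4, 332.5]
ee_rot: [1.0, 0.023, -0.0, 0.0]
contact_force: [0.1, -0.2, 1.6]
gripper_width: -0.3
grasp_force: 1.3
```

Emit:
{"op": "carry_out", "data": {
  "slide": [
    [0.001,0,0.002],
    [0.002,0,0.004],
    [0.002,0,0.005],
    [0.002,0,0.005]
  ],
  "roll": [0,0,0,0],
  "claw": [0,0,0,0]
}}

```text
clock: 6.28
position: [596.2, -47.3, 327.8]
ee_rot: [1.0, 0.023, 0.0, 0.0]
contact_force: [-0.4, 0.4, 3.7]
gripper_width: 0.0
grasp_force: 2.0
```

```bash
python3 - <<'E'
from h import *
s=read_state(); p=get_image("scene"); print(s["position"],s["contact_force"])
cv2.imwrite("pics/s2.png",cv2.resize(cv2.cvtColor(p["img"],cv2.COLOR_RGB2BGR)[100:250,130:330],(800,600),interpolation=cv2.INTER_CUBIC))
E
```

```text
[596.22965167 -47.27769559 327.76992094] [-0.40755191  0.37131187  3.66270955]
```

View pics/s2.png

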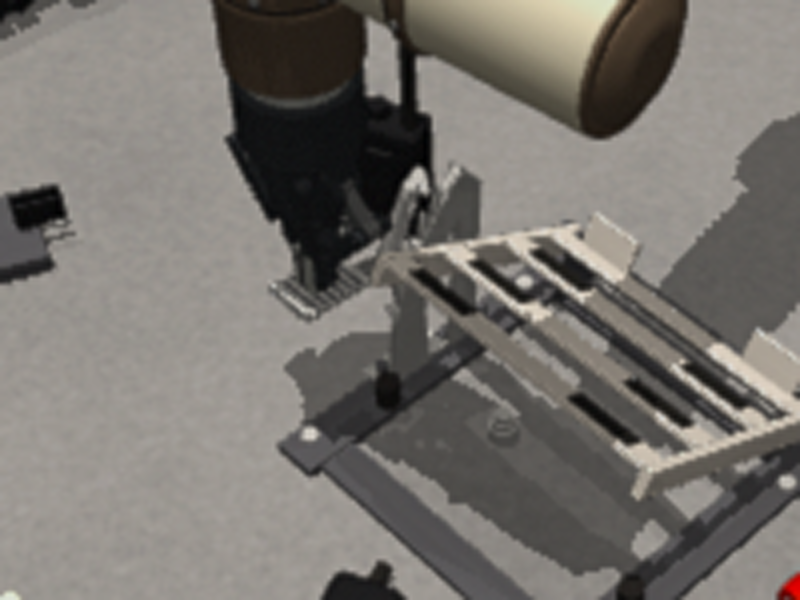

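The picture shows the fingertips on the paddle at about crop (320,285), with the paddle pressed below the arm line while the arm is still up. Force is about 3.7 N. I now push down along the arc.

Emit:
{"op": "carry_out", "data": {
  "slide": [
    [0.004,0,0.006],
    [0.008,0,0.012],
    [0.011,0,0.018],
    [0.015,0,0.024],
    [0.017,0,0.03],
    [0.02,0,0.036],
    [0.022,0,0.041],
    [0.024,0,0.046]
  ],
  "roll": [0,0,0,0,0,0,0,0],
  "claw": [0,0,0,0,0,0,0,0]
}}

```text
clock: 7.32
position: [620.3, -46.2, 281.4]
ee_rot: [1.0, 0.023, 0.0, 0.0]
contact_force: [-2.4, 0.0, 4.1]
gripper_width: 0.3
grasp_force: 1.8
```

```bash
python3 - <<'E'
from h import *
s=read_state(); p=get_image("scene"); print(s["position"],s["contact_force"])
cv2.imwrite("pics/s3.png",cv2.resize(cv2.cvtColor(p["img"],cv2.COLOR_RGB2BGR)[100:250,130:330],(800,600),interpolation=cv2.INTER_CUBIC))
E
```

```text
[620.33173114 -46.18561413 281.44373509] [-2.41731948  0.02125644  4.05202113]
```

View pics/s3.png

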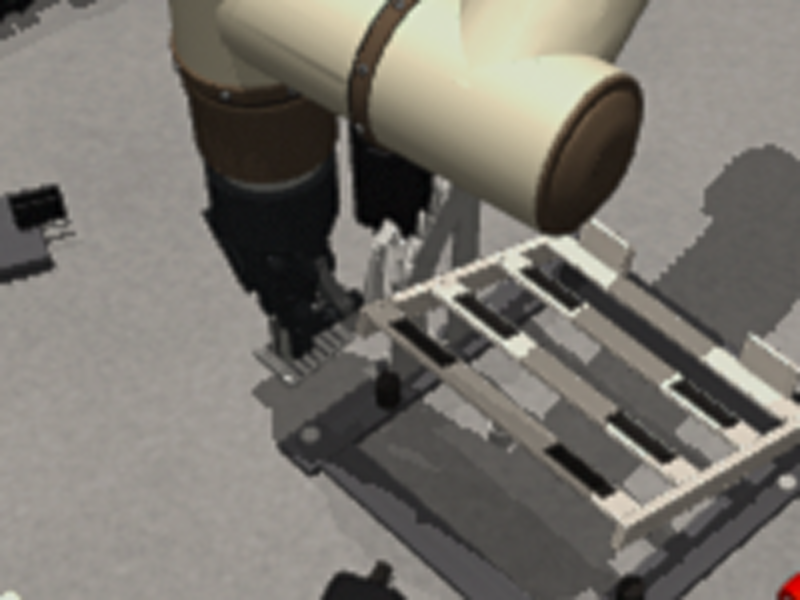

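The frame is following: it's about halfway down, with the fingertips still on the paddle near crop (300,345). Before going lower I check how high the cream wrist link is above the quadrant.

```bash
python3 - <<'E'
from h import *
p=get_image("scene")
for uv in [(258,150),(265,154),(275,148),(288,130),(240,135),(228,118)]: print(uv,world(p,uv).round(0))
E
```

```text
(258, 150) [625. 161. 402.]
(265, 154) [618. 173. 396.]
(275, 148) [599. 179. 404.]
(288, 130) [559. 170. 418.]
(240, 135) [631. 118. 413.]
(228, 118) [630.  83. 430.]
```

Emit:
{"op": "carry_out", "data": {
  "slide": [
    [0.002,0,0.008],
    [0.004,0,0.016],
    [0.006,0,0.024],
    [0.007,0,0.032],
    [0.008,0,0.04],
    [0.009,0,0.048],
    [0.01,0,0.056],
    [0.01,0,0.063]
  ],
  "roll": [0,0,0,0,0,0,0,0],
  "claw": [0,0,0,0,0,0,0,0]
}}

```text
clock: 8.43
position: [630.1, -45.7, 218.1]
ee_rot: [1.0, 0.023, -0.0, -0.0]
contact_force: [-1.2, -0.4, 4.1]
gripper_width: 0.2
grasp_force: 1.8
```

Emit:
{"op": "carry_out", "data": {
  "slide": [
    [0,0,0.002],
    [0,0,0.004],
    [0,0,0.004]
  ],
  "roll": [0,0,0],
  "claw": [0,0,0]
}}

```text
clock: 8.8
position: [630.1, -45.7, 214.6]
ee_rot: [1.0, 0.023, 0.0, -0.0]
contact_force: [-0.3, -0.6, 3.1]
gripper_width: -0.2
grasp_force: 1.0
```

Emit:
{"op": "carry_out", "data": {
  "slide": [
    [0,0,0.001],
    [0,0,0.002],
    [0,0,0.002]
  ],
  "roll": [0,0,0],
  "claw": [0,0,0]
}}

```text
clock: 9.18
position: [630.1, -45.7, 212.7]
ee_rot: [1.0, 0.023, 0.0, -0.0]
contact_force: [-1.4, -0.1, 3.9]
gripper_width: 0.4
grasp_force: 1.5
```

Emit:
{"op": "carry_out", "data": {
  "slide": [
    [0,0,0.001],
    [0,0,0.002],
    [0,0,0.002]
  ],
  "roll": [0,0,0],
  "claw": [0,0,0]
}}

```text
clock: 9.55
position: [630.2, -45.7, 210.6]
ee_rot: [1.0, 0.023, 0.0, 0.0]
contact_force: [-0.6, -0.3, 4.4]
gripper_width: -0.0
grasp_force: 1.5
```

Emit:
{"op": "carry_out", "data": {
  "slide": [
    [0,0,0.001],
    [0,0,0.002],
    [0,0,0.002]
  ],
  "roll": [0,0,0],
  "claw": [0,0,0]
}}

```text
clock: 9.93
position: [630.1, -45.7, 208.6]
ee_rot: [1.0, 0.023, -0.0, -0.0]
contact_force: [-0.4, -0.3, 3.9]
gripper_width: 0.2
grasp_force: 1.4
```

Emit:
{"op": "carry_out", "data": {
  "slide": [
    [0,0,0.001],
    [0,0,0.002],
    [0,0,0.002]
  ],
  "roll": [0,0,0],
  "claw": [0,0,0]
}}

```text
clock: 10.3
position: [630.2, -45.7, 207.2]
ee_rot: [1.0, 0.023, 0.0, 0.0]
contact_force: [-1.0, -0.0, 5.4]
gripper_width: 0.4
grasp_force: 2.4
```

Emit:
{"op": "carry_out", "data": {
  "slide": [
    [0,0,0.001],
    [0,0,0.001]
  ],
  "roll": [0,0],
  "claw": [0,0]
}}

```text
clock: 10.55
position: [630.4, -45.7, 206.8]
ee_rot: [1.0, 0.023, 0.001, 0.0]
contact_force: [-1.7, 0.4, 7.5]
gripper_width: 0.2
grasp_force: 3.4
```

Emit:
{"op": "carry_out", "data": {
  "slide": [
    [0,0,0.001],
    [0,0,0.002],
    [0,0,0.002]
  ],
  "roll": [0,0,0],
  "claw": [0,0,0]
}}

```text
clock: 10.92
position: [630.7, -45.7, 206.1]
ee_rot: [1.0, 0.024, 0.001, 0.0]
contact_force: [-3.8, 0.5, 13.8]
gripper_width: -0.0
grasp_force: 5.5
```

The force has climbed to 13.8 N with almost no further travel, so the frame is on its stops. I release straight up.

Emit:
{"op": "carry_out", "data": {
  "slide": [
    [0,0,-0.005],
    [0,0,-0.012],
    [0,0,-0.02],
    [0,0,-0.035],
    [0,0,-0.06],
    [0,0,-0.1],
    [0,0,-0.15],
    [0,0,-0.2]
  ],
  "roll": [0,0,0,0,0,0,0,0],
  "claw": [0,0,0,0,0,0,0,0]
}}

```text
clock: 11.92
position: [629.2, -45.7, 405.0]
ee_rot: [1.0, 0.023, -0.001, -0.0]
contact_force: [0.7, -0.6, 0.0]
gripper_width: 0.3
grasp_force: 0.0
```

```bash
python3 - <<'E'
from h import *
s,p=wrist(); print(s["position"],s["contact_force"])
c=wpts(p); x,y,z=c[...,0],c[...,1],c[...,2]
m=(p["z_map"]>0)&(x>590)&(x<660)&(y>-75)&(y<-20)&(z>22)&(z<120)
q=c[m]; print("paddle",m.sum(),np.percentile(q,[2,50,98],axis=0).round(1)); A=np.c_[q[:,0],np.ones(len(q))]; print("slope",np.linalg.lstsq(A,q[:,2],rcond=None)[0])
f=c[(p["z_map"]>0)&(x>430)&(x<585)&(y>20)&(y<160)&(z>35)&(z<120)]
if len(f)>50: print("frame slope",np.polyfit(f[:,0],f[:,2],1),len(f))
a=p["img"]; p=get_image("scene")
cv2.imwrite("pics/e.png",cv2.cvtColor(cv2.hconcat([cv2.resize(a,(400,300)),cv2.resize(p["img"][100:250,130:330],(400,300))]),cv2.COLOR_RGB2BGR))
E
```

```text
[629.22612811 -45.7213532  405.00332566] [ 0.70428871 -0.56842699  0.0301288 ]
paddle 1539 [[593.5 -63.4  52.4]
 [620.3 -46.1  55.7]
 [646.3 -28.9  58.3]]
slope [-5.28742209e-02  8.83731494e+01]
frame slope [-2.92392535e-03  5.77906940e+01] 3789
```

View pics/e.png

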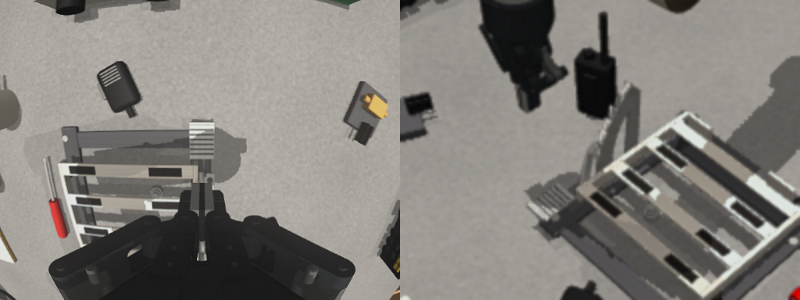

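The two views show the frame lying flat, with a fitted slope of about 0. The paddle is at z = 55 and slopes about -0.05, so the pawl is back near 0. The other things haven't moved, and the gripper is clear.

```bash
python3 -c "
from bench import *
print(job_done())"
```

```text
the job is handed in; nothing more can be done
None
```

The stand is folded flat on its stops with the pawl sprung back; nothing else on the bench appears moved, and I've handed the job in (about 12 s used of 45 s; no verdict was returned).

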